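# Find the tired spring tongue on the tube mixer

### The job

Test the mixer's three spring tongues one after another, starting at the end with the blue block: press straight down on the yellow dome half-way along each tongue with about 6 N, hold that for a moment (about a second), and never push a dome harder than 12 N. One tongue is tired and at the same force gives far more than the other two: then pick up the orange collar, which stays where it is until all three are tested, and put it fully down over the steel post behind the tired tongue. Leave the other things alone.

Things in the scene. Friction and masses are not known exactly. Their poses are not given: they have to be found in the camera images.
- mixer: Bench tube mixer, fixed: grey housing 220 (x) x 360 (y) mm, dark platform on top, 50 mm above the table; origin at the centre of its underside. y runs along the row of three tongues, 100 mm apart, towards the end with the blue block (50 x 8 mm, top 72 mm above the table, 166 mm from the centre). x points from the tongues' free tips to their clamps, away from the robot.
- pad_1 (a point): Top centre of the yellow dome (disc 18 mm across, 4 mm proud) of the first tongue, next to the blue block, when not pressed; 95.5 mm above the table. Stays put when the tongue goes down. Axes as the mixer's. The tongue is a level steel leaf 110 x 24 x 3 mm along x, dome at mid-length, hinging 55 mm in +x of the dome, free tip 55 mm in -x.
- pad_2 (a point): The same for the second (middle) tongue. The three look alike; which one is tired differs each time, only pressing shows it. At 6 N on the dome a sound tongue goes down 2.5 to 3.5 mm there, the tired one 8 to 9 mm, nearly in proportion to the force; all spring back when released.
- pad_3 (a point): The same for the third tongue, farthest from the blue block.
- scale_1 (a point): Middle of the top edge of the scale plate that stands 5 mm past the free tip of the first tongue: 34 mm wide, 92 mm above the table, its upper 13 mm green, red below. At 6 N on the dome the tip of a sound tongue goes down 5 to 7 mm (green), that of the tired one about 16 mm (red).
- scale_2 (a point): The same for the second tongue.
- scale_3 (a point): The same for the third tongue.
- post_1 (a point): Top of the upright steel post behind the first tongue, 126 mm above the table: 12 mm across, 30 mm tall, standing on the clamp block (46 mm in x, 40 mm in y, top 96 mm above the table), 78 mm from the dome in the mixer's +x. Axes as the mixer's.
- post_2 (a point): The same behind the second tongue.
- post_3 (a point): The same behind the third tongue.
- collar_mid (a point): Centre (half-way up) of the loose orange collar: an upright plastic tube 34 mm outside, 20 mm bore, 44 mm tall, about 40 g, standing on the table; its z axis runs along the bore.
- spacer_mid (a point): Centre of a blue tube of the same size as the collar, standing near it; leave alone.
- rack: Green tube rack 85 x 200 x 30 mm, tubes to 47 mm; leave alone.
- tip_box: Blue box of pipette tips with orange insert, 85 x 120 x 65 mm; leave alone.
- reagent: Bottle 60 mm across, 120 mm tall, red cap; leave alone.
- dish: Round covered dish 94 mm across, 15 mm tall; leave alone.
- timer: White timer 30 x 60 x 55 mm; leave alone.
- pen: Marker pen 145 mm long, 15 mm thick, lying; leave alone.
There are look-alikes about, which are no part of the job. Of the things that look like the part that bears collar_mid, the largest one is meant.

How it is judged (in metres and radians):
On the way, in this order (a step that is already met when the one before it is completed fails the run):
1. press the dome of tongue 1 with 4 to 8 N for at least half a second, the collar still where it stood (distance of collar_mid from where it was at the start of the episode below 0.03 m and ((horizontal distance between leaf_ash_c1 and pad_1 below 0.03 m and contact force between the fingers and leaf_ash_c1 between 4 and 8 N) or (horizontal distance between leaf_elm_c1 and pad_1 below 0.03 m and contact force between the fingers and leaf_elm_c1 between 4 and 8 N) or (horizontal distance between leaf_oak_c1 and pad_1 below 0.03 m and contact force between the fingers and leaf_oak_c1 between 4 and 8 N))), for 0.5 s.
2. press the dome of tongue 2 with 4 to 8 N for at least half a second, the collar still where it stood (distance of collar_mid from where it was at the start of the episode below 0.03 m and ((horizontal distance between leaf_ash_c1 and pad_2 below 0.03 m and contact force between the fingers and leaf_ash_c1 between 4 and 8 N) or (horizontal distance between leaf_elm_c1 and pad_2 below 0.03 m and contact force between the fingers and leaf_elm_c1 between 4 and 8 N) or (horizontal distance between leaf_oak_c1 and pad_2 below 0.03 m and contact force between the fingers and leaf_oak_c1 between 4 and 8 N))), for 0.5 s.
3. press the dome of tongue 3 with 4 to 8 N for at least half a second, the collar still where it stood (distance of collar_mid from where it was at the start of the episode below 0.03 m and ((horizontal distance between leaf_ash_c1 and pad_3 below 0.03 m and contact force between the fingers and leaf_ash_c1 between 4 and 8 N) or (horizontal distance between leaf_elm_c1 and pad_3 below 0.03 m and contact force between the fingers and leaf_elm_c1 between 4 and 8 N) or (horizontal distance between leaf_oak_c1 and pad_3 below 0.03 m and contact force between the fingers and leaf_oak_c1 between 4 and 8 N))), for 0.5 s.
At the end, for the whole second after the job is handed in: The orange collar stands over the post behind the tired tongue, resting on its clamp block (within 4 mm), upright within 0.12 rad, centred within 8 mm, released and at rest (x of collar_mid in the frame of clip_elm between 0.05 and 0.066 m and y of collar_mid in the frame of clip_elm between -0.008 and 0.008 m and z of collar_mid in the frame of clip_elm between 0.06 and 0.072 m and angle between collar_mid's own z axis and vertical below 0.12 rad and linear speed of collar below 0.02 m/s); the robot touches nothing.
It fails at once if a dome is pressed with more than 12 N (contact force between anything else and leaf_ash_c1 above 12 N or contact force between anything else and leaf_elm_c1 above 12 N or contact force between anything else and leaf_oak_c1 above 12 N).
It fails at once if another thing is shifted by more than 20 mm (distance of any of spacer_mid, rack, tip_box, reagent, dish, timer, pen from where it was at the start of the episode above 0.02 m).
It also fails if it takes over 69 s, if anything falls off the work surface, if the arm or the gripper's body presses on something with over 40 N, if the wrist force passes 120 N, or if a joint passes its speed limit or range.

### The arm

A 6-joint arm with a two-finger parallel gripper is mounted at the origin on the work surface. World frame = base frame: x ahead of the robot, y to its left, z up, the work surface at z = 0. Lengths are in mm, angles in degrees, forces in N, time in s.
With the tool pointing down it reaches from about 300 to 850 mm from the base axis. Payload 4.2 kg.
Tool frame: the origin (TCP) lies on the centre line of the jaws, within the pads' length; the fingertips stand 14 mm ahead of it and the grasp point (between the pads) lies 5 mm behind it; x points along the fingers, y is the direction in which the jaws open and shut, and the axes are right-handed (so a half turn about x gives the same grasp; the last joint's range is limited). The gripper opens to 91 mm and grips with 3 to 60 N. Pads are 32 mm wide; open, the fingers measure 118 mm over their backs; the gripper's body (76 mm by 178 mm) begins 60 mm behind the grasp point.
Start: joints at [70.588, 18.312, 89.639, -0, 72.044, -1.146], TCP at [180.223, 546.042, 227.976] pointing down, gripper open.
Joint ranges: [-177.97, 177.97], [-48.28, 115.42], [12.27, 149.76], [-77.06, 257.06], [2.81, 150.46], [-146.56, 146.56]. Speed limits (degrees/s): [147.25, 147.25, 180, 180, 180, 180].

### API

Orientations are given as [roll, pitch, yaw] about the fixed x, y, z axes, in that order (R = Rz(yaw) Ry(pitch) Rx(roll)).
In Python, from workcell import readout, optics, env gives the robot as it stands.
- The arm moves only by the shell command python3 -m creep 'ROWS' [OPENING] [FORCE]. ROWS is JSON, a list of rows, each an object with "translation": the shift along the world's x, y, z in cm, a list of three; "delta_rot": the turn, a rotation vector about the world's x, y, z in rad, a list of three. In form: [{"translation": [dx, dy, dz], "delta_rot": [rx, ry, rz]}, ...]. A call has 1 to 5 rows; each row shifts and turns the commanded pose from where the row before left it; what a row does not reach is not made up. A row lasts 1/12 s, in which the tool goes at most 41.7 mm and 7.16 degrees, less where a joint would pass 70% of its speed; a pose out of reach is approached as far as the arm can. A call with a gripper value outside its range is refused whole. OPENING is the gripper's target within -1 to 1 (fully open at 1, half-way at 0, shut at -1), set as the call begins (- or left out, the last holds). The fingers move at their own pace and stop on an object; FORCE is the grip in N (left out, the last holds). Time passes only in rows, so rows that do not move let the fingers close. It gives the time, the measured TCP pose, the force and the opening at its end, in the units of the state.
- readout.state(): the state, without advancing time (a new reading comes with each control period).
- optics.grab_frame(name): name is "side" or "top" or "wrist"; returns (picture, depth): 420x560x3 uint8, red, green, blue; 420x560 float32, mm along the optical axis (not along the pixel's ray), 0 where there is no reading.
- optics.camera_params(name): a dict with "mtx" (3x3 intrinsics, pixels), "R" (3x3) and "t" (3): a world point X has camera coordinates R X + t. Camera axes: x right, y down, z forward; pixel columns grow to the right and rows downward; lengths in mm; the calibration is good to about 2 mm. The wrist camera is an equidistant fisheye: a pixel r from the principal point sees the ray r / f radians off the axis. A picture is of the moment at which its call begins: read the wrist's pose just before it. camera_params takes no time and is no camera call; for the wrist camera it gives the pose at the moment of the call.
- env.job_done(): hands the job in, once; it reports no verdict.
The state is a dict: "time_s": time; "qpos": joint angles; "qvel": joint speeds; "effort": joint torques, N m; "ee_pos": TCP position; "ee_rot": TCP orientation; "force": force on the tool from outside, world axes, zero at the start; "torque": the same for the moment, N m; "gripper_width": finger opening in mm.
Only numpy, scipy, OpenCV 4.12 (cv2) and the standard library are available. Lean on these libraries where they do the work, as an engineer would, in place of code of your own. Each camera call takes 0.05 s, during which the arm holds its last target.

## Working session

There is one attempt and no reset: what is moved stays moved. The work goes in short steps, Python scripts to look and compute and a shell command to move; the robot and the scene stay as the last step left them, time stands still between calls to the robot, and variables do not carry over. Pictures are saved under pics/ and viewed, and the job is handed in when it is done.

```bash
ls -la; mkdir -p pics
python3 - <<'E'
from workcell import readout, optics
import cv2
print(readout.state())
for n in ["side","top","wrist"]:
    p,d=optics.grab_frame(n)
    cv2.imwrite(f"pics/{n}0.png",p[:,:,::-1]); 
    import numpy as np; np.savez(f"{n}0.npz",p=p,d=d,**optics.camera_params(n))
    print(n,optics.camera_params(n))
E
```

```text
total 12
drwxr-xr-x  3 agent agent 4096 Dec  7 15:02 .
drwxr-xr-x 23 root  root  4096 Dec  7 15:02 ..
drwxr-xr-x  2 agent agent 4096 Dec  7 15:02 pics
{'time_s': 0.0, 'qpos': array([ 7.05900818e+01,  1.83502128e+01,  8.97059884e+01, -1.00582323e-03,
        7.20426538e+01, -1.14409681e+00]), 'qvel': array([-0.00852344, -0.0896977 ,  0.12907876, -0.00383918, -0.01463882,
        0.03130144]), 'effort': array([-1.53592602e-03, -4.12465346e+01, -2.31972599e+01,  7.27286492e-02,
        4.56078211e-02, -1.36893614e-04]), 'ee_pos': array([180.04957411, 545.58470216, 227.13739821]), 'ee_rot': array([ -90.58985407,   89.90114038, -108.85536455]), 'force': array([-0.08074109,  0.03320484, -0.56185291]), 'torque': array([ 0.0035224 , -0.00129268,  0.00361119]), 'gripper_width': 91.017063414884}
side {'mtx': array([[497.45036284,   0.        , 272.61232024],
       [  0.        , 497.45036284, 212.88404408],
       [  0.        ,   0.        ,   1.        ]]), 'R': array([[ 0.9936738 , -0.1093409 ,  0.02563114],
       [-0.03129777, -0.48880041, -0.87183405],
       [ 0.10785563,  0.86551645, 
[... 166 characters left out ...]
995767, 213.96621308],
       [  0.        ,   0.        ,   1.        ]]), 'R': array([[ 0.01789445, -0.99983261, -0.003812  ],
       [-0.98327916, -0.01690688, -0.18131809],
       [ 0.18122329,  0.00699285, -0.98341711]]), 't': array([ -25.60420132,  576.98378705, 1237.73733218])}
wrist {'mtx': array([[325.1922621 ,   0.        , 270.49378963],
       [  0.        , 325.1922621 , 211.42003629],
       [  0.        ,   0.        ,   1.        ]]), 'R': array([[ 3.13409704e-01,  9.49617631e-01, -8.43993726e-04],
       [ 9.18659640e-01, -3.02967070e-01,  2.53525976e-01],
       [ 2.40497034e-01, -8.02328440e-02, -9.67328211e-01]]), 't': array([-574.52782842,  -28.7029275 ,  390.84185163])}
```

View pics/top0.png

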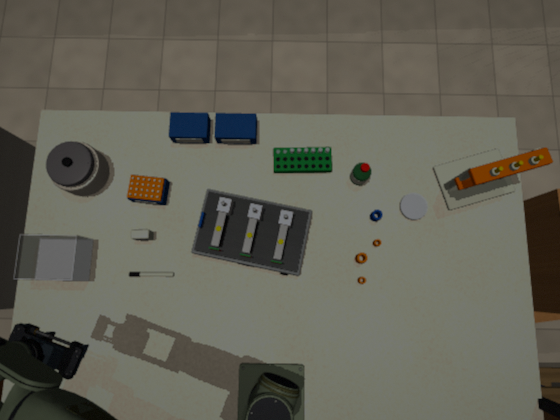

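View pics/side0.png

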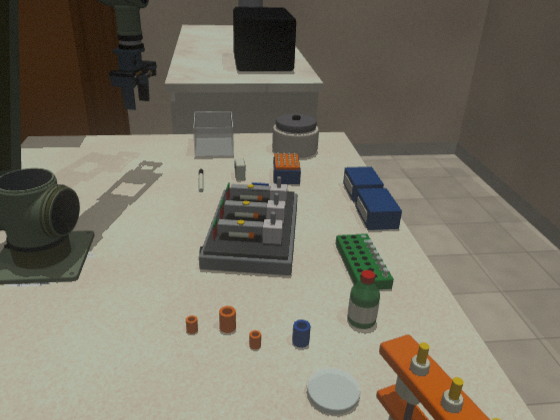

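View pics/wrist0.png

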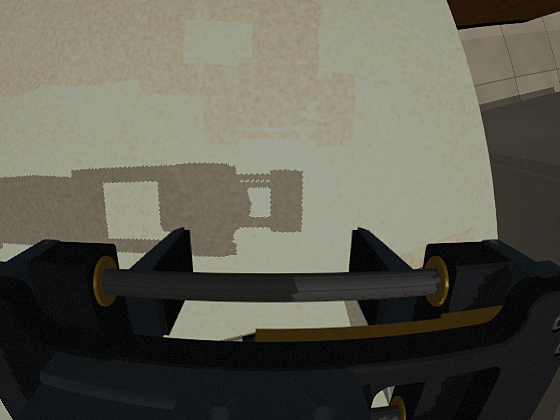

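The top view shows the mixer with the blue block at its left end (202,219). The domes are near (219,229), (249,236) and (279,243). Three orange tubes stand at (361,258), (377,243) and (361,280), and the blue spacer is at (376,215). Next I measure them.

```bash
cat > h.py <<'E'
import numpy as np, cv2
def ray(c,u,v):
    K=c["mtx"];d=np.array([(u-K[0,2])/K[0,0],(v-K[1,2])/K[1,1],1.0])
    return -c["R"].T@c["t"], c["R"].T@d
def plane(c,u,v,z):
    o,d=ray(c,u,v); return o+d*(z-o[2])/d[2]
def tri(c1,p1,c2,p2):
    o1,d1=ray(c1,*p1);o2,d2=ray(c2,*p2)
    s=np.linalg.lstsq(np.c_[d1,-d2],o2-o1,rcond=None)[0]
    a,b=o1+s[0]*d1,o2+s[1]*d2
    return (a+b)/2,np.linalg.norm(a-b)
def blobs(p,lo,hi,amin=5):
    m=cv2.inRange(cv2.cvtColor(p,cv2.COLOR_RGB2HSV),lo,hi)
    n,l,s,c=cv2.connectedComponentsWithStats(m)
    return [(c[i].round(2),s[i]) for i in range(1,n) if s[i][4]>=amin]
E
python3 - <<'E'
from h import *
T=dict(np.load("top0.npz"));S=dict(np.load("side0.npz"))
for nm,C in(("top",T),("side",S)):
    p=C["p"]
    cv2.imwrite(f"pics/{nm}_m.png",cv2.resize((p[180:310,180:400] if nm=="top" else p[170:360,170:330])[:,:,::-1],None,fx=3.5,fy=3.5,interpolation=2))
    for k,lo,hi in(("yel",(22,120,100),(35,255,255)),("org",(3,150,90),(18,255,255)),("blu",(105,120,40),(125,255,255))):
        for c,s in blobs(p,lo,hi):
            print(nm,k,c,s,plane(C,*c,{"yel":95,"org":44,"blu":44}[k]).round(1))
E
```

```text
top yel [540.82 156.45] [539 155   4   4  11] [ 773.6 -860.4   95. ]
top yel [520.82 162.09] [519 161   4   4  11] [ 753.4 -794.    95. ]
top yel [500.75 168.  ] [499 166   4   5  12] [ 732.5 -727.6   95. ]
top yel [218. 228.] [216 226   5   5  21] [521.4 175.2  95. ]
top yel [249.14 234.81] [247 233   5   5  21] [501.6  76.6  95. ]
top yel [280.19 241.14] [278 239   5   5  21] [483.4 -20.9  95. ]
top org [509.89 165.56] [ 470  148   83   36 1048] [ 757.7 -788.2   44. ]
top org [145.48 187.57] [127 175  37  26 616] [660.9 431.9  44. ]
top org [459.22 183.31] [456 177   8  13  49] [ 693.2 -614.3   44. ]
top org [558.67 194.5 ] [558 190   2  12  18] [ 660.5 -940.7   44. ]
top org [377.05 242.32] [374 240   7   6  19] [ 490.8 -335.2   44. ]
top org [361.64 257.34] [357 253  10  10  47] [ 441.3 -284.3   44. ]
top org [362.04 279.81] [359 277   7   7  26] [ 369.8 -284.1   44. ]
top org [545.37 316.63] [535 312  25  10 171] [ 266.2 -855.8   44. ]
top blu [188.49 124.85] [169 113  39  25 924] [885.1 301.5  44. ]
top blu [235.42 125.67] [215 114  42  25 981] [884.8 139.9  44. ]
top blu [165.
[... 1530 characters left out ...]
 44. ]
side org [224.5  327.88] [223 326   4   4   8] [ 434.4 -332.7   44. ]
side org [229.8 327.8] [229 326   3   4   5] [ 444.5 -333.3   44. ]
side org [255.2  334.67] [250 331  11   9  64] [ 491.7 -356.    44. ]
side org [426.94 379.9 ] [ 380  335  110   85 2910] [ 777.1 -490.5   44. ]
side org [392.34 401.86] [377 385  30  35 593] [ 702.6 -530.1   44. ]
side org [417.98 414.03] [411 405  18  15 148] [ 736.1 -556.8   44. ]
side blu [363.43 176.01] [346 167  37  18 464] [889.9 329.   44. ]
side blu [259.75 183.75] [253 183  15   2  16] [556.8 292.   44. ]
side blu [378.22 199.64] [358 188  43  24 700] [889.7 168.2  44. ]
side blu [301.47 325.69] [294 320  16  11  83] [ 583.1 -338.7   44. ]
```

View pics/top_m.png

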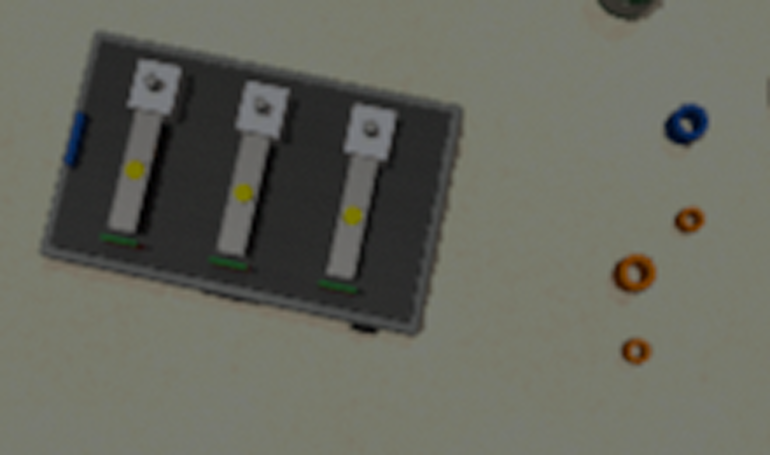

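View pics/side_m.png

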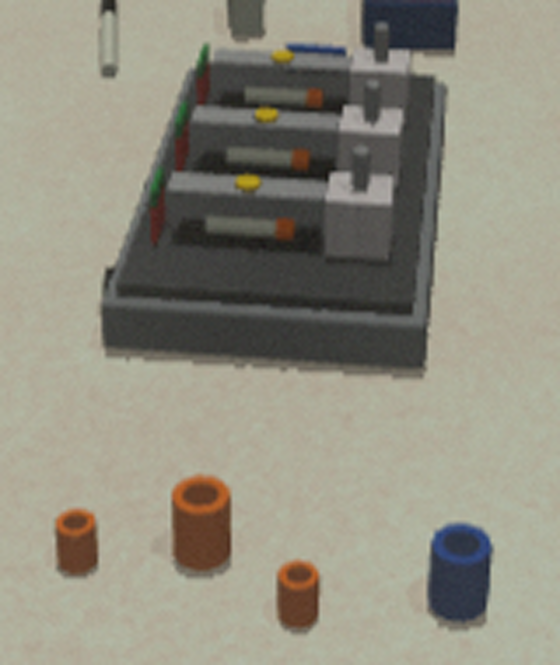

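The look-alikes are the three orange tubes at top (361,258), (377,242) and (362,280). The one at (361,258), side (227,313), is clearly the largest and matches the blue spacer's size, so it is the collar. The crops confirm this. Next I triangulate the positions and work out the tool axes.

Run:
```python
from h import *
from scipy.spatial.transform import Rotation as R
from workcell import readout,optics
T=dict(np.load("top0.npz"));S=dict(np.load("side0.npz"))
for a,b in(((218,228),(250.6,185.76)),((249.14,234.81),(245.57,202.3)),((280.19,241.14),(240.36,221.5))):
    P,e=tri(T,a,S,b);print("dome",P.round(1),e.round(2))
# enlarged gray posts & collar rims
st=readout.state();Rm=R.from_euler("xyz",st["ee_rot"],degrees=True).as_matrix();print(Rm.round(3))
p=T["p"]
m=cv2.inRange(cv2.cvtColor(p,cv2.COLOR_RGB2HSV),(3,110,60),(18,255,255))
n,l,s,c=cv2.connectedComponentsWithStats(m)
for i in range(1,n):
    x,y,w,h,A=s[i]
    if 350<x<380 and 230<y<290:
        cn,_=cv2.findContours((l==i).astype(np.uint8),0,2); e=cv2.minEnclosingCircle(cn[0]); print(e,A,plane(T,*e[0],44).round(1))
p=S["p"]
m=cv2.inRange(cv2.cvtColor(p,cv2.COLOR_RGB2HSV),(3,110,40),(18,255,255))
n,l,s,c=cv2.connectedComponentsWithStats(m)
for i in range(1,n):
    x,y,w,h,A=s[i]
    if 180<x<260 and y>300 and A>20:
        u=x+(w-1)/2; print("side",s[i],plane(S,u,y+h-1,0).round(1),plane(S,u,y,44).round(1))
d=S["d"];print(d[306:335:3,227])
```

```text
dome [520.9 175.   95.8] 0.79
dome [500.9  76.5  97. ] 0.89
dome [482.4 -21.   96.9] 1.42
[[-0.     0.313  0.95 ]
 [-0.001  0.95  -0.313]
 [-1.    -0.001  0.   ]]
((376.5, 242.0), 4.031229019165039) 41 [ 491.8 -333.5   44. ]
((361.0, 258.0), 5.831051826477051) 70 [ 439.2 -282.2   44. ]
((355.0, 258.0), 1.000100016593933) 3 [ 438.8 -262.9   44. ]
((361.5, 279.5), 3.8079864978790283) 39 [ 370.8 -282.4   44. ]
side [219 306  17  27 394] [ 439.4 -296.8    0. ] [ 441.1 -268.7   44. ]
side [186 316  12  18 180] [ 368.2 -293.8    0. ] [ 370.5 -293.4   44. ]
side [249 330  12  19 190] [ 491.5 -345.9   -0. ] [ 491.3 -343.2   44. ]
[1007.71497 1007.8893  1013.58484  987.9474   982.5994   987.53937
  992.4167   995.94385 1001.6668  1001.765  ]
```

```bash
python3 -m creep '[{"translation":[2.3,-2.5,0],"delta_rot":[0,0,0.062]},{"translation":[2.3,-2.5,0],"delta_rot":[0,0,0.062]},{"translation":[2.3,-2.5,0],"delta_rot":[0,0,0]},{"translation":[2.3,-2.5,0],"delta_rot":[0,0,0]},{"translation":[2.3,-2.5,0],"delta_rot":[0,0,0]}]' -1 20
python3 -m creep '[{"translation":[2.3,-2.5,0],"delta_rot":[0,0,0]},{"translation":[2.3,-2.5,0],"delta_rot":[0,0,0]},{"translation":[2.3,-2.5,0],"delta_rot":[0,0,0]},{"translation":[2.3,-2.5,0],"delta_rot":[0,0,0]},{"translation":[2.3,-2.5,0],"delta_rot":[0,0,0]}]'
python3 -m creep '[{"translation":[2.3,-2.5,-1.0],"delta_rot":[0,0,0]},{"translation":[2.3,-2.5,-1.5],"delta_rot":[0,0,0]},{"translation":[2.3,-2.5,-1.5],"delta_rot":[0,0,0]},{"translation":[2.2,-2.4,-1.0],"delta_rot":[0,0,0]},{"translation":[1,-1,-0.5],"delta_rot":[0,0,0]}]'
```

```text
time_s: 0.57
ee_pos: [295.8, 419.7, 227.7]
ee_rot: [-111.3, 90.0, -122.4]
force: [0.5, 0.8, -0.2]
gripper_width: 60.5
time_s: 0.98
ee_pos: [410.9, 294.6, 227.8]
ee_rot: [-160.2, 90.0, -171.3]
force: [0.8, -0.6, -0.3]
gripper_width: 27.5
time_s: 1.4
ee_pos: [512.6, 184.0, 171.2]
ee_rot: [-120.9, 89.9, -132.2]
force: [0.1, 0.2, -1.3]
gripper_width: 0.4
```

```bash
python3 -m creep '[{"translation":[0.8,-0.9,-2.0],"delta_rot":[0,0,0]},{"translation":[0,0,-1.3],"delta_rot":[0,0,0]},{"translation":[0,0,0],"delta_rot":[0,0,0]},{"translation":[0,0,0],"delta_rot":[0,0,0]}]'
python3 - <<'E'
from workcell import readout,optics
from h import *
st=readout.state();print(st["ee_pos"],st["force"])
c=optics.camera_params("wrist");p,d=optics.grab_frame("wrist");cv2.imwrite("pics/w1.png",p[:,:,::-1]);np.savez("w1.npz",p=p,d=d,**c)
p,d=optics.grab_frame("side");cv2.imwrite("pics/s1.png",cv2.resize(p[60:260,150:350,::-1],None,fx=3,fy=3))
E
```

```text
time_s: 1.73
ee_pos: [518.6, 178.3, 139.6]
ee_rot: [-168.1, 89.9, -179.2]
force: [0.2, -0.1, 0.6]
gripper_width: 0.4
[518.6319247  178.30129965 139.61924256] [ 0.22436167 -0.10542643  0.62296621]
```

View pics/w1.png

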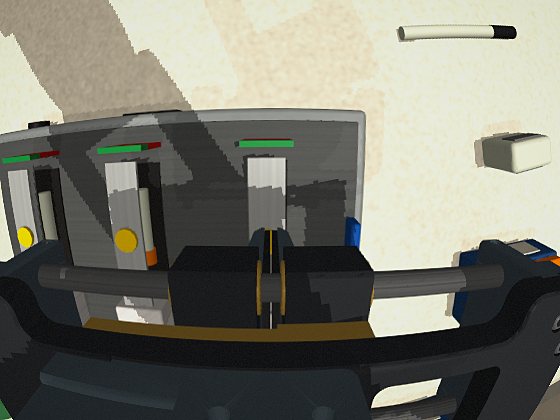

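View pics/s1.png

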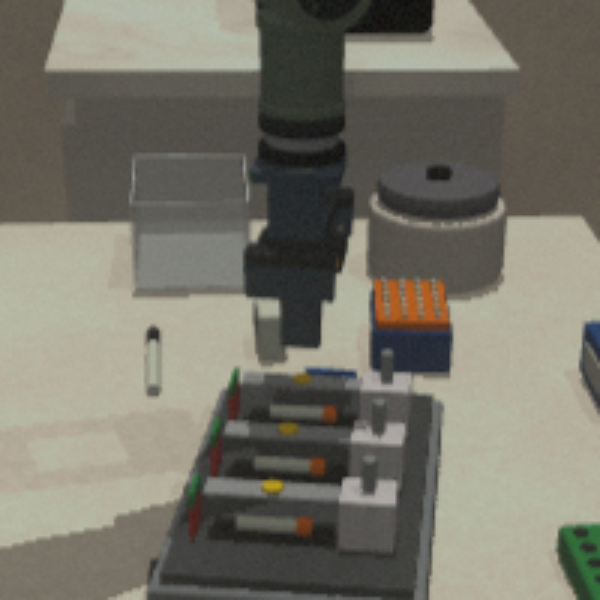

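The fingers are shut above tongue 1 (wrist view, tongue at x≈267, fingers at x≈270). The dome of tongue 2 is at (125,240). I use it to cross-check the calibration.

```bash
cat >> h.py <<'E'
def wplane(c,u,v,z):
    K=c["mtx"];x=u-K[0,2];y=v-K[1,2];r=np.hypot(x,y);th=r/K[0,0]
    d=c["R"].T@np.array([x/r*np.sin(th),y/r*np.sin(th),np.cos(th)]);o=-c["R"].T@c["t"]
    return o+d*(z-o[2])/d[2]
E
python3 - <<'E'
from h import *
W=dict(np.load("w1.npz"))
for c,s in blobs(W["p"],(22,120,100),(35,255,255),40): print(c,s,wplane(W,*c,95).round(1))
m=blobs(W["p"],(45,100,60),(75,255,255),30)
for c,s in m: print("green",c,s,wplane(W,*c,90).round(1), wplane(W,s[0]+s[2]/2,s[1]+s[3]-1,92).round(1))
E
```

```text
[ 24.6  236.62] [ 17 227  16  21 242] [482.4 -21.2  95. ]
[125.83 239.77] [115 228  23  25 427] [501.1  77.4  95. ]
[270.12 239.7 ] [265 228   7  26  56] [519.5 178.   95. ]
green [266.07 143.02] [239 140  55   7 382] [457.4 187.6  90. ] [459.2 187.5  92. ]
green [120.89 148.72] [ 97 145  51   9 306] [438.8  90.1  90. ] [442.   91.6  92. ]
green [ 15.94 158.83] [  2 155  29   9 155] [419.4 -10.6  90. ] [423.1  -9.1  92. ]
green [  3.36 411.62] [  0 399  11  21 124] [ 717.9 -249.9   90. ] [ 732.9 -256.9   92. ]
```

```bash
python3 -m creep '[{"translation":[0.2,-0.3,-1.0],"delta_rot":[0,0,0]},{"translation":[0,0,-1.0],"delta_rot":[0,0,0]},{"translation":[0,0,-0.4],"delta_rot":[0,0,0]},{"translation":[0,0,0],"delta_rot":[0,0,0]},{"translation":[0,0,0],"delta_rot":[0,0,0]}]'
python3 -m creep '[{"translation":[0,0,-0.1],"delta_rot":[0,0,0]},{"translation":[0,0,-0.1],"delta_rot":[0,0,0]},{"translation":[0,0,-0.1],"delta_rot":[0,0,0]}]'
```

```text
time_s: 2.25
ee_pos: [520.9, 175.0, 115.5]
ee_rot: [-158.2, 89.9, -169.3]
force: [-0.3, 1.0, 1.1]
gripper_width: 0.4
time_s: 2.5
ee_pos: [521.4, 175.1, 113.2]
ee_rot: [38.6, 90.0, 27.4]
force: [-0.9, -1.3, -0.4]
gripper_width: 0.2
```

```bash
python3 -m creep '[{"translation":[0,0,-0.1],"delta_rot":[0,0,0]},{"translation":[0,0,-0.1],"delta_rot":[0,0,0]},{"translation":[0,0,0],"delta_rot":[0,0,0]}]'
python3 -m creep '[{"translation":[0,0,-0.1],"delta_rot":[0,0,0]},{"translation":[0,0,0],"delta_rot":[0,0,0]}]'
python3 -m creep '[{"translation":[0,0,-0.1],"delta_rot":[0,0,0]},{"translation":[0,0,0],"delta_rot":[0,0,0]}]'
```

```text
time_s: 2.75
ee_pos: [521.1, 175.0, 110.8]
ee_rot: [-174.1, 90.0, 174.7]
force: [-0.7, -0.6, 0.0]
gripper_width: 0.5
time_s: 2.92
ee_pos: [521.2, 175.0, 109.9]
ee_rot: [164.8, 90.0, 153.6]
force: [0.1, 0.9, 0.6]
gripper_width: 0.6
time_s: 3.08
ee_pos: [521.2, 175.1, 109.1]
ee_rot: [88.6, 90.0, 77.5]
force: [-0.6, 0.3, 2.0]
gripper_width: 0.3
```

```bash
python3 -m creep '[{"translation":[0,0,0],"delta_rot":[0,0,0]}]'; python3 -m creep '[{"translation":[0,0,-0.1],"delta_rot":[0,0,0]},{"translation":[0,0,0],"delta_rot":[0,0,0]}]'
```

```text
time_s: 3.17
ee_pos: [521.2, 175.1, 109.2]
ee_rot: [76.2, 90.0, 65.1]
force: [-1.1, 1.3, 1.9]
gripper_width: 0.3
time_s: 3.33
ee_pos: [521.2, 175.1, 108.2]
ee_rot: [97.2, 90.0, 86.1]
force: [-1.2, -0.2, 4.1]
gripper_width: 0.3
```

```bash
python3 -m creep '[{"translation":[0,0,-0.1],"delta_rot":[0,0,0]},{"translation":[0,0,0],"delta_rot":[0,0,0]}]';  python3 -m creep '[{"translation":[0,0,0],"delta_rot":[0,0,0]}]'
```

```text
time_s: 3.5
ee_pos: [521.1, 175.1, 107.4]
ee_rot: [98.6, 90.0, 87.5]
force: [-2.0, -0.7, 5.8]
gripper_width: 0.4
time_s: 3.58
ee_pos: [521.1, 175.1, 107.5]
ee_rot: [89.2, 90.0, 78.0]
force: [-2.6, -0.4, 6.5]
gripper_width: 0.5
```

```bash
for i in 1 2 3 4 5; do python3 -m creep '[{"translation":[0,0,0],"delta_rot":[0,0,0]},{"translation":[0,0,0],"delta_rot":[0,0,0]},{"translation":[0,0,0],"delta_rot":[0,0,0]}]' | grep -E "force|pos"; done
python3 - <<'E'
from workcell import optics
from h import *
p,d=optics.grab_frame("wrist");cv2.imwrite("pics/w_t1.png",cv2.resize(p[110:290,150:390,::-1],None,fx=3,fy=3))
E
```

```text
ee_pos: [521.1, 175.1, 107.5]
force: [-2.3, -0.2, 6.6]
ee_pos: [521.1, 175.1, 107.5]
force: [-1.8, -0.1, 6.0]
ee_pos: [521.1, 175.1, 107.5]
force: [-2.2, 0.4, 5.3]
ee_pos: [521.2, 175.1, 107.5]
force: [-2.0, 0.0, 6.3]
ee_pos: [521.2, 175.1, 107.5]
force: [-2.1, 0.0, 7.4]
```

View pics/w_t1.png

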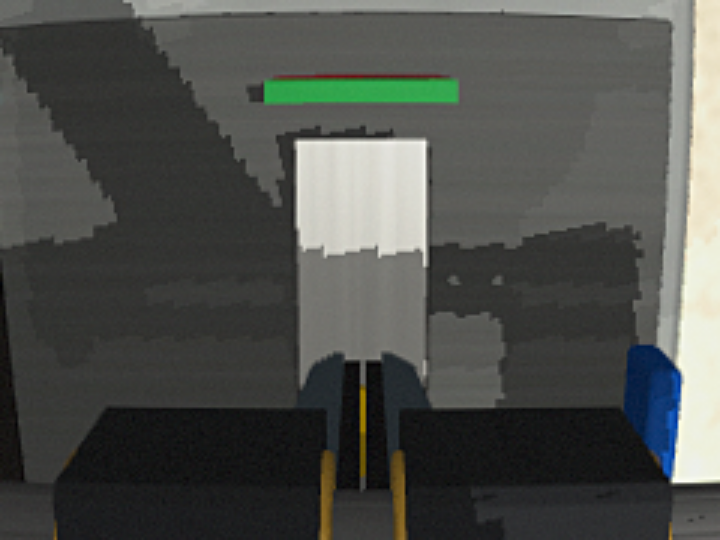

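Tongue 1 went down about 2.4 mm at about 6.3 N for over 1 s, so it is sound. On to tongue 2.

```bash
python3 -m creep '[{"translation":[0,0,0.8],"delta_rot":[0,0,0]},{"translation":[0,0,1.0],"delta_rot":[0,0,0]},{"translation":[-0.5,-2.5,0],"delta_rot":[0,0,0]},{"translation":[-0.5,-2.5,0],"delta_rot":[0,0,0]},{"translation":[-0.5,-2.5,0],"delta_rot":[0,0,0]}]'
python3 -m creep '[{"translation":[-0.5,-2.3,0],"delta_rot":[0,0,0]},{"translation":[0,0,-0.4],"delta_rot":[0,0,0]},{"translation":[0,0,-0.4],"delta_rot":[0,0,0]},{"translation":[0,0,-0.3],"delta_rot":[0,0,0]},{"translation":[0,0,0],"delta_rot":[0,0,0]}]'
python3 -m creep '[{"translation":[0,0,0],"delta_rot":[0,0,0]},{"translation":[0,0,0],"delta_rot":[0,0,0]}]'
```

```text
time_s: 5.3
ee_pos: [506.4, 99.5, 125.7]
ee_rot: [16.5, 89.9, 5.4]
force: [0.6, -0.9, -0.7]
gripper_width: 0.8
time_s: 5.72
ee_pos: [501.2, 77.8, 113.4]
ee_rot: [175.9, 89.9, 164.8]
force: [-0.4, 0.6, -0.1]
gripper_width: 0.1
time_s: 5.88
ee_pos: [501.5, 77.8, 113.9]
ee_rot: [86.6, 90.0, 75.5]
force: [0.1, 1.2, 0.5]
gripper_width: 0.1
```

```bash
python3 -m creep '[{"translation":[0,0,-0.1],"delta_rot":[0,0,0]},{"translation":[0,0,-0.1],"delta_rot":[0,0,0]},{"translation":[0,0,-0.1],"delta_rot":[0,0,0]},{"translation":[0,0,-0.1],"delta_rot":[0,0,0]},{"translation":[0,0,0],"delta_rot":[0,0,0]}]'
python3 -m creep '[{"translation":[0,0,-0.1],"delta_rot":[0,0,0]},{"translation":[0,0,0],"delta_rot":[0,0,0]}]'
python3 -m creep '[{"translation":[0,0,-0.1],"delta_rot":[0,0,0]},{"translation":[0,0,0],"delta_rot":[0,0,0]}]'
```

```text
time_s: 6.3
ee_pos: [501.1, 77.1, 109.8]
ee_rot: [-178.5, 90.0, 170.4]
force: [0.5, 1.1, 0.7]
gripper_width: 0.4
time_s: 6.47
ee_pos: [501.2, 77.0, 108.9]
ee_rot: [130.6, 90.0, 119.4]
force: [-0.5, -0.1, 1.2]
gripper_width: 0.7
time_s: 6.63
ee_pos: [501.2, 77.0, 108.0]
ee_rot: [115.4, 90.0, 104.2]
force: [-1.4, 0.4, 1.4]
gripper_width: 0.3
```

Softer so far: about 1.4 N at 1.8 mm.

```bash
python3 -m creep '[{"translation":[0,0,-0.1],"delta_rot":[0,0,0]},{"translation":[0,0,-0.1],"delta_rot":[0,0,0]},{"translation":[0,0,0],"delta_rot":[0,0,0]}]'
python3 -m creep '[{"translation":[0,0,-0.1],"delta_rot":[0,0,0]},{"translation":[0,0,-0.1],"delta_rot":[0,0,0]},{"translation":[0,0,0],"delta_rot":[0,0,0]}]'
```

```text
time_s: 6.88
ee_pos: [501.1, 77.1, 106.0]
ee_rot: [154.1, 90.0, 143.0]
force: [-1.1, -0.2, 4.8]
gripper_width: 0.2
time_s: 7.13
ee_pos: [501.1, 77.1, 104.0]
ee_rot: [149.0, 90.0, 137.8]
force: [-1.8, 0.7, 4.2]
gripper_width: 0.4
```

```bash
python3 -m creep '[{"translation":[0,0,0],"delta_rot":[0,0,0]}]'|grep force
python3 -m creep '[{"translation":[0,0,-0.1],"delta_rot":[0,0,0]},{"translation":[0,0,-0.1],"delta_rot":[0,0,0]},{"translation":[0,0,0],"delta_rot":[0,0,0]}]'
for i in 1 2 3 4 5; do python3 -m creep '[{"translation":[0,0,0],"delta_rot":[0,0,0]},{"translation":[0,0,0],"delta_rot":[0,0,0]},{"translation":[0,0,0],"delta_rot":[0,0,0]}]' | grep -E "force|pos"; done
python3 - <<'E'
from workcell import optics
from h import *
p,d=optics.grab_frame("wrist");cv2.imwrite("pics/w_t2.png",cv2.resize(p[110:290,150:390,::-1],None,fx=3,fy=3))
E
```

```text
force: [-2.0, 0.0, 4.9]
time_s: 7.47
ee_pos: [501.2, 77.1, 102.2]
ee_rot: [105.7, 90.0, 94.6]
force: [-3.3, 0.4, 6.4]
gripper_width: 0.2
ee_pos: [501.2, 77.1, 102.3]
force: [-2.5, 0.5, 7.2]
ee_pos: [501.2, 77.1, 102.3]
force: [-2.9, 0.1, 6.3]
ee_pos: [501.2, 77.1, 102.3]
force: [-2.1, -0.6, 6.9]
ee_pos: [501.2, 77.1, 102.4]
force: [-2.7, -0.1, 7.2]
ee_pos: [501.2, 77.1, 102.3]
force: [-2.6, 0.3, 6.0]
```

View pics/w_t2.png

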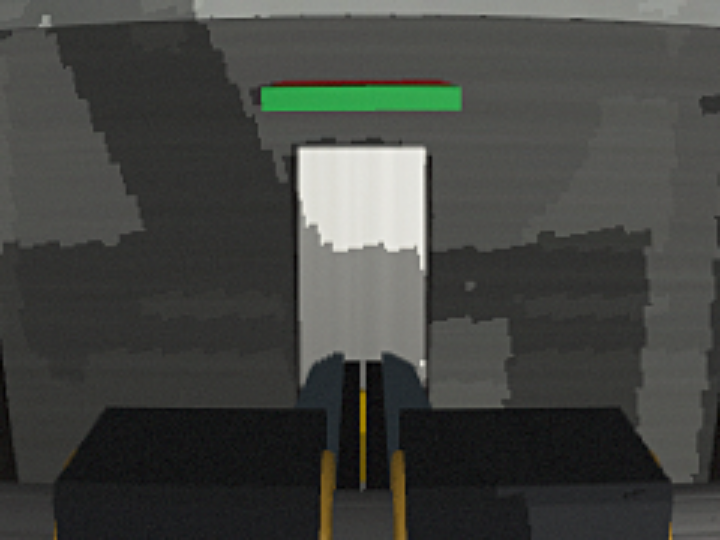

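Tongue 2 went down 7.5 mm at about 6.6 N, so it is the tired one. I back off 1 mm and hold once more for margin, then move to tongue 3.

```bash
python3 -m creep '[{"translation":[0,0,0.1],"delta_rot":[0,0,0]},{"translation":[0,0,0],"delta_rot":[0,0,0]},{"translation":[0,0,0],"delta_rot":[0,0,0]},{"translation":[0,0,0],"delta_rot":[0,0,0]},{"translation":[0,0,0],"delta_rot":[0,0,0]}]'
python3 -m creep '[{"translation":[0,0,0],"delta_rot":[0,0,0]},{"translation":[0,0,0],"delta_rot":[0,0,0]},{"translation":[0,0,0],"delta_rot":[0,0,0]},{"translation":[0,0,0],"delta_rot":[0,0,0]},{"translation":[0,0,0],"delta_rot":[0,0,0]}]'
python3 -m creep '[{"translation":[0,0,1.0],"delta_rot":[0,0,0]},{"translation":[0,0,1.2],"delta_rot":[0,0,0]},{"translation":[-0.5,-2.5,0],"delta_rot":[0,0,0]},{"translation":[-0.5,-2.5,0],"delta_rot":[0,0,0]},{"translation":[-0.5,-2.5,0],"delta_rot":[0,0,0]}]'
python3 -m creep '[{"translation":[-0.4,-2.3,0],"delta_rot":[0,0,0]},{"translation":[0,0,-0.4],"delta_rot":[0,0,0]},{"translation":[0,0,-0.4],"delta_rot":[0,0,0]},{"translation":[0,0,-0.3],"delta_rot":[0,0,0]},{"translation":[0,0,0],"delta_rot":[0,0,0]}]'
python3 -m creep '[{"translation":[0,0,0],"delta_rot":[0,0,0]},{"translation":[0,0,0],"delta_rot":[0,0,0]}]'
```

```text
time_s: 9.18
ee_pos: [501.1, 77.1, 103.2]
ee_rot: [113.1, 90.0, 101.9]
force: [-2.1, -0.3, 6.6]
gripper_width: 0.4
time_s: 9.6
ee_pos: [501.2, 77.1, 103.2]
ee_rot: [105.6, 90.0, 94.5]
force: [-2.2, -0.0, 5.2]
gripper_width: 0.8
time_s: 10.02
ee_pos: [486.5, 1.3, 125.5]
ee_rot: [-2.3, 89.9, -13.3]
force: [0.3, -0.2, 0.3]
gripper_width: 0.1
time_s: 10.43
ee_pos: [482.0, -20.2, 113.2]
ee_rot: [174.0, 89.9, 162.9]
force: [-0.6, -0.3, -0.6]
gripper_width: 0.7
time_s: 10.6
ee_pos: [482.5, -20.2, 113.9]
ee_rot: [83.9, 90.0, 72.8]
force: [0.3, 0.5, 0.0]
gripper_width: 0.5
```

```bash
python3 -m creep '[{"translation":[0,0,-0.1],"delta_rot":[0,0,0]},{"translation":[0,0,-0.1],"delta_rot":[0,0,0]},{"translation":[0,0,-0.1],"delta_rot":[0,0,0]},{"translation":[0,0,-0.1],"delta_rot":[0,0,0]},{"translation":[0,0,0],"delta_rot":[0,0,0]}]'
python3 -m creep '[{"translation":[0,0,-0.1],"delta_rot":[0,0,0]},{"translation":[0,0,0],"delta_rot":[0,0,0]}]'
python3 -m creep '[{"translation":[0,0,-0.1],"delta_rot":[0,0,0]},{"translation":[0,0,0],"delta_rot":[0,0,0]}]'
```

```text
time_s: 11.02
ee_pos: [482.2, -20.9, 109.8]
ee_rot: [129.2, 90.0, 118.0]
force: [-0.2, 0.2, 0.6]
gripper_width: 0.5
time_s: 11.18
ee_pos: [482.2, -20.9, 109.0]
ee_rot: [104.7, 90.0, 93.6]
force: [0.6, 0.2, 2.0]
gripper_width: 0.6
time_s: 11.35
ee_pos: [482.2, -20.9, 108.2]
ee_rot: [95.8, 90.0, 84.6]
force: [-1.2, 1.0, 3.5]
gripper_width: 0.3
```

```bash
python3 -m creep '[{"translation":[0,0,-0.1],"delta_rot":[0,0,0]},{"translation":[0,0,0],"delta_rot":[0,0,0]},{"translation":[0,0,0],"delta_rot":[0,0,0]}]'
for i in 1 2 3 4 5; do python3 -m creep '[{"translation":[0,0,0],"delta_rot":[0,0,0]},{"translation":[0,0,0],"delta_rot":[0,0,0]},{"translation":[0,0,0],"delta_rot":[0,0,0]}]' | grep -E "force|pos"; done
```

```text
time_s: 11.6
ee_pos: [482.1, -20.9, 107.3]
ee_rot: [97.0, 90.0, 85.9]
force: [-1.6, 1.3, 6.2]
gripper_width: 0.4
ee_pos: [482.1, -20.9, 107.3]
force: [-2.3, 0.4, 5.8]
ee_pos: [482.1, -20.9, 107.3]
force: [-1.9, 0.9, 5.2]
ee_pos: [482.1, -20.9, 107.3]
force: [-1.6, 0.9, 5.3]
ee_pos: [482.1, -20.9, 107.3]
force: [-1.7, 0.6, 4.9]
ee_pos: [482.2, -20.9, 107.3]
force: [-2.4, 0.2, 4.7]
```

Tongue 3 went down about 2.5 mm at about 5.4 N, so it is sound. Tongue 2 is the tired one. Now I go to the collar.

```bash
python3 -m creep '[{"translation":[0,0,1.5],"delta_rot":[0,0,0]},{"translation":[0,0,2.5],"delta_rot":[0,0,0]},{"translation":[-0.5,-2.9,0.5],"delta_rot":[0,0,0]},{"translation":[-0.5,-2.9,0],"delta_rot":[0,0,0]},{"translation":[-0.5,-2.9,0],"delta_rot":[0,0,0]}]'
python3 -m creep '[{"translation":[-0.5,-2.9,0],"delta_rot":[0,0,0]},{"translation":[-0.5,-2.9,0],"delta_rot":[0,0,0]},{"translation":[-0.5,-2.9,0],"delta_rot":[0,0,0]},{"translation":[-0.5,-2.9,0],"delta_rot":[0,0,0]},{"translation":[-0.5,-2.9,0],"delta_rot":[0,0,0]}]' 0.5 15
python3 -m creep '[{"translation":[-0.2,-2.9,0],"delta_rot":[0,0,0]},{"translation":[0,-0.2,0],"delta_rot":[0,0,0]},{"translation":[0,0,0],"delta_rot":[0,0,0]},{"translation":[0,0,0],"delta_rot":[0,0,0]},{"translation":[0,0,0],"delta_rot":[0,0,0]}]'
python3 - <<'E'
from workcell import optics
from h import *
c=optics.camera_params("wrist");p,d=optics.grab_frame("wrist");cv2.imwrite("pics/w2.png",p[:,:,::-1]);np.savez("w2.npz",p=p,d=d,**c)
for q,s in blobs(p,(3,110,60),(18,255,255),60): print(q,s,wplane(c,*q,44).round(1))
E
```

```text
time_s: 13.27
ee_pos: [467.5, -108.9, 152.4]
ee_rot: [-9.2, 89.9, -20.2]
force: [-0.4, -0.9, -0.6]
gripper_width: 0.2
time_s: 13.68
ee_pos: [441.7, -254.5, 151.6]
ee_rot: [-62.5, 90.0, -73.6]
force: [0.5, 0.5, 0.6]
gripper_width: 30.9
time_s: 14.1
ee_pos: [440.1, -282.9, 151.7]
ee_rot: [132.1, 89.9, 121.0]
force: [-0.1, 0.8, 0.7]
gripper_width: 64.3
[248.82 131.22] [236 118  28  27 422] [ 369.2 -286.6   44. ]
[267.72 210.84] [ 249  187   39   47 1314] [ 437.4 -284.5   44. ]
[525.66 233.63] [519 226  15  15 158] [517.4 -11.3  44. ]
[225.42 262.67] [215 252  22  21 393] [ 477.  -330.9   44. ]
```

View pics/w2.png

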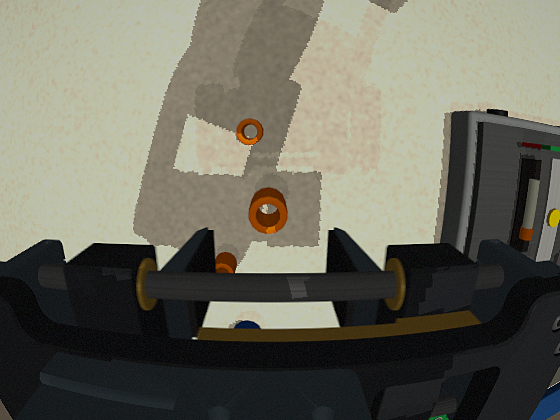

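The collar's top rim is at (268,213) in the wrist view, centred between the open jaws. The small look-alikes are at (249,131) and (225,263), clear of the fingers. Now I descend to grasp it.

```bash
python3 -m creep '[{"translation":[0,-0.14,-2.5],"delta_rot":[0,0,0]},{"translation":[0,0,-3.0],"delta_rot":[0,0,0]},{"translation":[0,0,-3.0],"delta_rot":[0,0,0]},{"translation":[0,0,-2.2],"delta_rot":[0,0,0]},{"translation":[0,0,0],"delta_rot":[0,0,0]}]'
python3 -m creep '[{"translation":[0,0,-1.2],"delta_rot":[0,0,0]},{"translation":[0,0,-0.8],"delta_rot":[0,0,0]},{"translation":[0,0,0],"delta_rot":[0,0,0]},{"translation":[0,0,0],"delta_rot":[0,0,0]}]'
```

```text
time_s: 14.57
ee_pos: [437.7, -282.4, 41.2]
ee_rot: [155.6, 89.5, 144.5]
force: [-1.0, -0.1, -0.1]
gripper_width: 68.5
time_s: 14.9
ee_pos: [440.6, -285.2, 25.6]
ee_rot: [-13.4, 90.0, -24.5]
force: [-0.8, -0.5, -0.3]
gripper_width: 68.1
```

```bash
python3 -m creep '[{"translation":[0,0,0],"delta_rot":[0,0,0]},{"translation":[0,0,0],"delta_rot":[0,0,0]},{"translation":[0,0,0],"delta_rot":[0,0,0]},{"translation":[0,0,0],"delta_rot":[0,0,0]},{"translation":[0,0,0],"delta_rot":[0,0,0]}]' -1 12
python3 -m creep '[{"translation":[0,0,0],"delta_rot":[0,0,0]},{"translation":[0,0,0],"delta_rot":[0,0,0]},{"translation":[0,0,0],"delta_rot":[0,0,0]},{"translation":[0,0,0],"delta_rot":[0,0,0]}]'
python3 - <<'E'
from workcell import optics
from h import *
p,d=optics.grab_frame("side");cv2.imwrite("pics/s2.png",cv2.resize(p[210:370,140:340,::-1],None,fx=3.5,fy=3.5))
E
```

```text
time_s: 15.32
ee_pos: [440.3, -285.5, 25.3]
ee_rot: [-12.3, 90.0, -23.5]
force: [-0.6, 0.3, -0.1]
gripper_width: 37.8
time_s: 15.65
ee_pos: [440.3, -285.4, 25.2]
ee_rot: [-6.6, 90.0, -17.8]
force: [-0.3, -0.2, 2.6]
gripper_width: 32.8
```

View pics/s2.png

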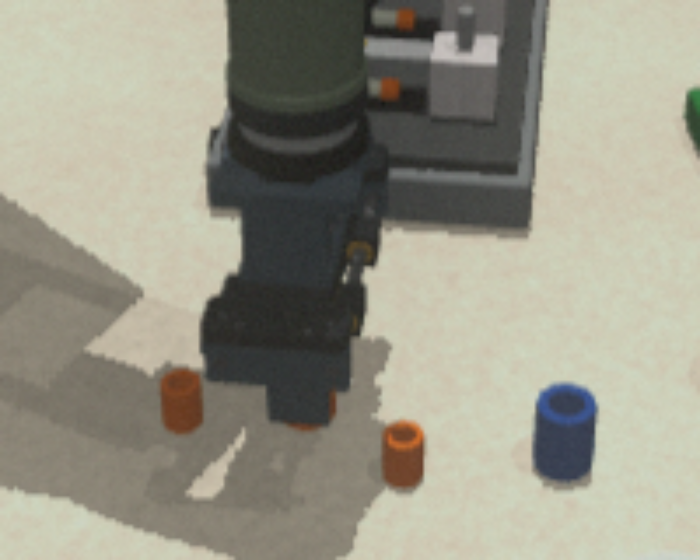

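```bash
python3 -m creep '[{"translation":[0,0,1.5],"delta_rot":[0,0,0]},{"translation":[0,0,3],"delta_rot":[0,0,0]},{"translation":[0,0,3],"delta_rot":[0,0,0]},{"translation":[0,0,3],"delta_rot":[0,0,0]},{"translation":[0,0,3],"delta_rot":[0,0,0]}]'
python3 -m creep '[{"translation":[0,0,1.5],"delta_rot":[0,0,0]},{"translation":[0,0,1.0],"delta_rot":[0,0,0]},{"translation":[0,0,0],"delta_rot":[0,0,0]},{"translation":[0,0,0],"delta_rot":[0,0,0]},{"translation":[0,0,0],"delta_rot":[0,0,0]}]'
python3 - <<'E'
from workcell import optics,readout
from h import *
st=readout.state();print(st["ee_pos"])
c=optics.camera_params("wrist");p,d=optics.grab_frame("wrist");cv2.imwrite("pics/w3.png",p[:,:,::-1]);np.savez("w3.npz",p=p,d=d,**c)
E
```

```text
time_s: 16.12
ee_pos: [439.9, -285.1, 161.0]
ee_rot: [150.7, 90.0, 139.5]
force: [0.4, 0.1, -0.7]
gripper_width: 32.9
time_s: 16.53
ee_pos: [439.4, -284.8, 183.3]
ee_rot: [154.9, 89.8, 143.8]
force: [-0.5, -0.3, -1.1]
gripper_width: 32.9
[ 439.4162171  -284.79164794  183.3300327 ]
```

View pics/w3.png

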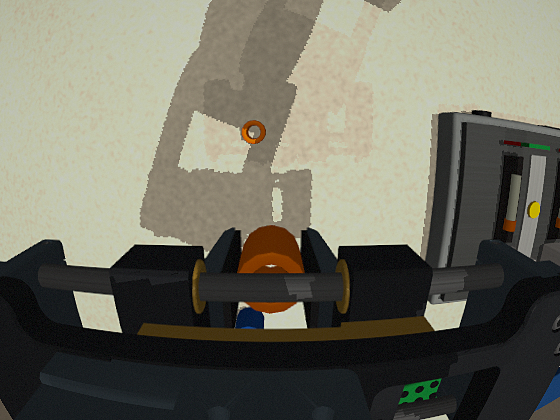

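Run:
```python
from h import *
W=dict(np.load("w3.npz"));p=W["p"]
cv2.imwrite("pics/w3c.png",cv2.resize(p[215:320,215:335,::-1],None,fx=5,fy=5,interpolation=2))
hsv=cv2.cvtColor(p,cv2.COLOR_RGB2HSV)
for v in range(222,315,2): print(v,p[v,272],end=" ")
print()
z0=183.3-25.3
for v in (225,226,227): print(v,wplane(W,272,v,z0).round(1))
for v in (254,256,258,260,262,312): print(v,wplane(W,272,v,z0+44).round(1))
```

```text
222 [140 132 113] 224 [150 146 130] 226 [90 35  0] 228 [91 33  0] 230 [92 39  0] 232 [93 39  0] 234 [91 38  0] 236 [92 39  0] 238 [91 39  0] 240 [94 41  0] 242 [95 42  0] 244 [93 40  0] 246 [93 41  0] 248 [91 38  0] 250 [91 38  0] 252 [122  57   0] 254 [141  65   0] 256 [137  62   0] 258 [134  62   0] 260 [132  59   0] 262 [129  57   0] 264 [132  72  24] 266 [158 149 127] 268 [88 32  0] 270 [93 39  0] 272 [100  43   0] 274 [24 28 32] 276 [34 33 32] 278 [41 42 42] 280 [41 39 38] 282 [39 38 39] 284 [40 40 39] 286 [43 45 44] 288 [42 42 42] 290 [44 42 40] 292 [45 43 43] 294 [41 42 42] 296 [37 37 36] 298 [40 36 38] 300 [41 43 44] 302 [84 46 18] 304 [138  63   0] 306 [131  59   0] 308 [129  56   0] 310 [128  57   0] 312 [112  31   0] 314 [203 212 188] 
225 [ 424.7 -280.9  158. ]
226 [ 425.3 -281.   158. ]
227 [ 425.9 -281.1  158. ]
254 [ 425.2 -281.2  202. ]
256 [ 426.2 -281.4  202. ]
258 [ 427.2 -281.6  202. ]
260 [ 428.2 -281.8  202. ]
262 [ 429.2 -282.   202. ]
312 [ 456.1 -287.3  202. ]
```

View pics/w3c.png

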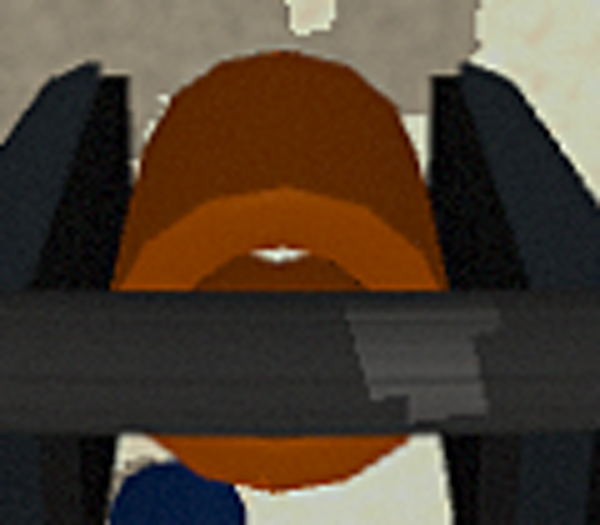

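The collar is held upright and centred in the jaws, about 1 mm ahead of the TCP. Now I check post 2 in the first images.

Run:
```python
from h import *
T=dict(np.load("top0.npz"));S=dict(np.load("side0.npz"))
cv2.imwrite("pics/post.png",np.hstack([cv2.resize(T["p"][195:225,240:270,::-1],(390,390),interpolation=0),cv2.resize(S["p"][180:220,258:298,::-1],(400,400),interpolation=0)[:390]]))
ts=(262/3.5+180,105/3.5+180)
print(ts,plane(T,*ts,126).round(1))
```

```text
(254.85714285714286, 210.0) [575.   58.9 126. ]
```

View pics/post.png

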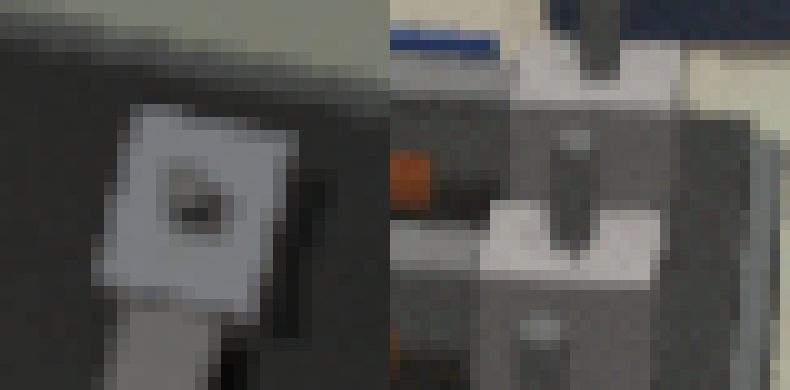

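Run:
```python
from h import *
T=dict(np.load("top0.npz"));S=dict(np.load("side0.npz"))
print(plane(T,253.8,208.9,126).round(1),plane(T,254.4,210.4,96).round(1),plane(S,276.0,193.4,126).round(1))
# block2 top in side: centre of its top face
print(plane(S,258+18.5-.5,180+24.5-.5,96).round(1), tri(T,(253.8,208.9),S,(276,193.4)))
```

```text
[578.4  62.2 126. ] [579.5  62.4  96. ] [577.8  65.8 126. ]
[578.5  64.1  96. ] (array([577.68521812,  62.08821457, 127.95540804]), np.float64(0.6640236505861777))
```

```bash
python3 -m creep '[{"translation":[0.6,1.4,0],"delta_rot":[0,0,0]},{"translation":[1.1,2.9,0],"delta_rot":[0,0,0]},{"translation":[1.1,2.9,0],"delta_rot":[0,0,0]},{"translation":[1.1,2.9,0],"delta_rot":[0,0,0]},{"translation":[1.2,2.9,0],"delta_rot":[0,0,0]}]'
python3 -m creep '[{"translation":[1.2,2.9,0],"delta_rot":[0,0,0]},{"translation":[1.1,2.9,0],"delta_rot":[0,0,0]},{"translation":[1.1,2.9,0],"delta_rot":[0,0,0]},{"translation":[1.2,2.9,0],"delta_rot":[0,0,0]},{"translation":[1.2,2.9,0],"delta_rot":[0,0,0]}]'
python3 -m creep '[{"translation":[1.1,2.9,0],"delta_rot":[0,0,0]},{"translation":[1.1,2.9,0],"delta_rot":[0,0,0]},{"translation":[0.5,1.3,-0.5],"delta_rot":[0,0,0]},{"translation":[0,0,-0.5],"delta_rot":[0,0,0]},{"translation":[0,0,0],"delta_rot":[0,0,0]}]'
python3 -m creep '[{"translation":[0,0,0],"delta_rot":[0,0,0]},{"translation":[0,0,0],"delta_rot":[0,0,0]},{"translation":[0,0,0],"delta_rot":[0,0,0]},{"translation":[0,0,0],"delta_rot":[0,0,0]}]'
python3 - <<'E'
from workcell import optics,readout
from h import *
print(readout.state()["ee_pos"])
c=optics.camera_params("wrist");p,d=optics.grab_frame("wrist");cv2.imwrite("pics/w4.png",cv2.resize(p[200:340,170:370,::-1],None,fx=4,fy=4,interpolation=2));np.savez("w4.npz",p=p,d=d,**c)
c=optics.camera_params("side");p,d=optics.grab_frame("side");cv2.imwrite("pics/s4.png",cv2.resize(p[130:260,200:340,::-1],None,fx=4.5,fy=4.5,interpolation=2));np.savez("s4.npz",p=p,d=d,**c)
E
```

```text
time_s: 17.0
ee_pos: [490.7, -154.0, 183.5]
ee_rot: [171.1, 89.8, 159.9]
force: [-0.0, 0.0, 0.0]
gripper_width: 33.0
time_s: 17.42
ee_pos: [548.9, -8.8, 183.4]
ee_rot: [-171.1, 89.8, 177.7]
force: [0.3, -1.1, -0.5]
gripper_width: 33.3
time_s: 17.83
ee_pos: [574.8, 60.5, 172.4]
ee_rot: [-155.9, 89.7, -167.0]
force: [0.5, 0.5, -0.9]
gripper_width: 33.3
time_s: 18.17
ee_pos: [576.1, 59.6, 175.3]
ee_rot: [11.8, 90.0, 0.5]
force: [0.1, -0.1, 0.1]
gripper_width: 32.9
[576.12544903  59.62120914 175.30441173]
```

View pics/w4.png

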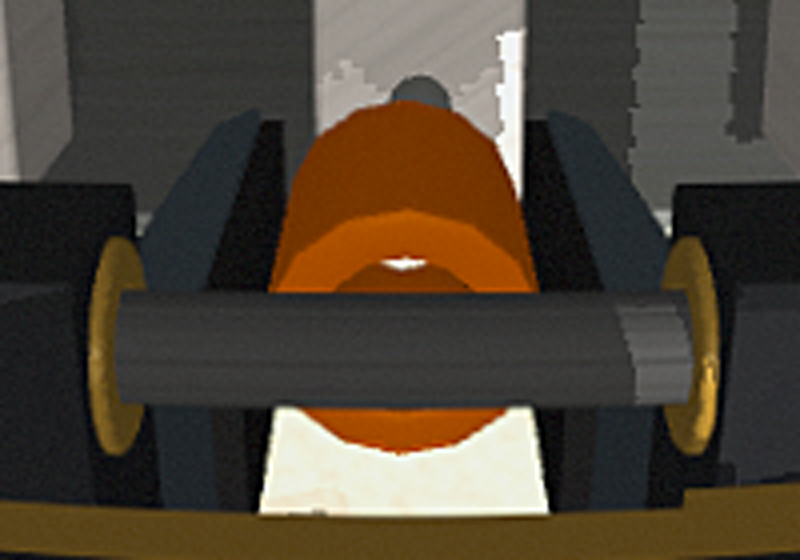

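View pics/s4.png

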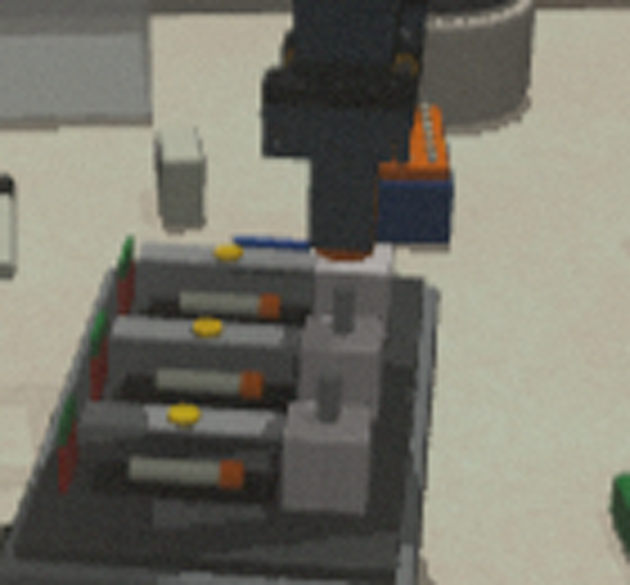

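Run:
```python
from h import *
W=dict(np.load("w4.npz"));xm=np.array([.981,-.191,0])
print("post",(wplane(W,274.8,218.7,126)+6*xm).round(1))
print("collar bot",(wplane(W,271.2,225,150)+17*xm).round(1))
print("collar top f,b",wplane(W,271.2,252,194).round(1),wplane(W,270.5,313,194).round(1))
```

```text
post [570.7  63.7 126. ]
collar bot [578.1  59.8 150. ]
collar top f,b [560.8  63.1 194. ] [593.2  56.3 194. ]
```

Run:
```python
from h import *
W=dict(np.load("w4.npz"));xm=np.array([.981,-.191,0])
print("post base",(wplane(W,274.8,218.7,96)+6*xm).round(1))
# block near edge? list column of pixels
print([ (v,int(W["p"][v,262].mean())) for v in range(170,226,3)])
from workcell import optics
```

```text
post base [579.2  62.5  96. ]
[(170, 197), (173, 196), (176, 195), (179, 166), (182, 111), (185, 114), (188, 113), (191, 110), (194, 104), (197, 143), (200, 150), (203, 151), (206, 150), (209, 147), (212, 150), (215, 145), (218, 143), (221, 171), (224, 167)]
```

```bash
python3 -m creep '[{"translation":[0.1,0.27,-0.5],"delta_rot":[0,0,0]},{"translation":[0,0,-0.7],"delta_rot":[0,0,0]},{"translation":[0,0,0],"delta_rot":[0,0,0]},{"translation":[0,0,0],"delta_rot":[0,0,0]},{"translation":[0,0,0],"delta_rot":[0,0,0]}]'
python3 - <<'E'
from workcell import optics,readout
from h import *
print(readout.state()["ee_pos"])
c=optics.camera_params("wrist");p,d=optics.grab_frame("wrist");cv2.imwrite("pics/w5.png",cv2.resize(p[200:340,170:370,::-1],None,fx=4,fy=4,interpolation=2));np.savez("w5.npz",p=p,d=d,**c)
c=optics.camera_params("side");p,d=optics.grab_frame("side");cv2.imwrite("pics/s5.png",cv2.resize(p[150:230,230:330,::-1],None,fx=6,fy=6,interpolation=2));np.savez("s5.npz",p=p,d=d,**c)
E
```

```text
time_s: 18.68
ee_pos: [577.2, 63.4, 162.7]
ee_rot: [-172.4, 90.0, 176.4]
force: [0.8, -1.4, 0.2]
gripper_width: 33.2
[577.15293246  63.41373815 162.72033304]
```

View pics/w5.png

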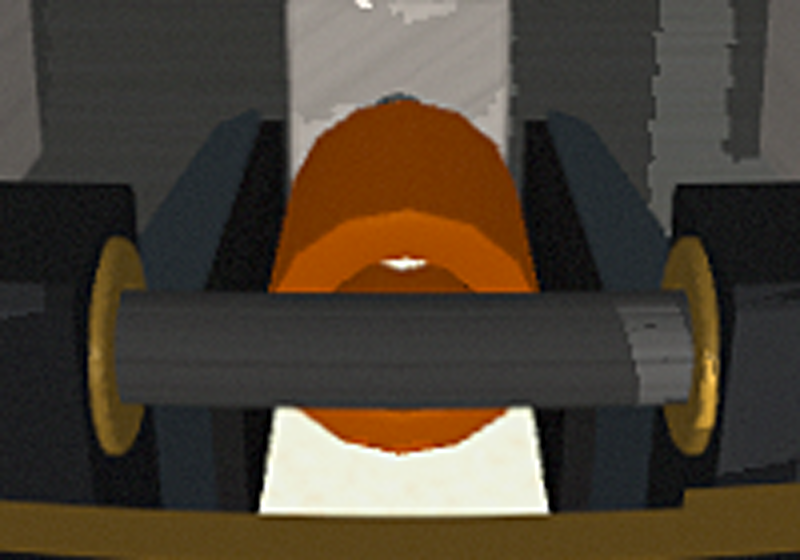

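View pics/s5.png

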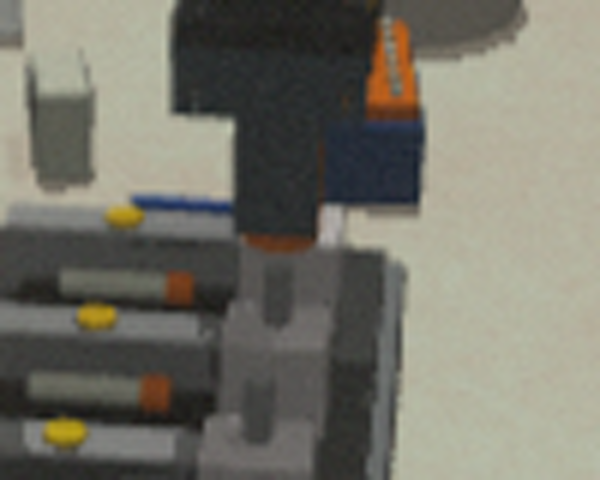

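```bash
python3 - <<'E'
from h import *
W=dict(np.load("w5.npz"));xm=np.array([.981,-.191,0])
print("post base",(wplane(W,269.7,223.5,96)+6*xm).round(1))
print("collar bot",(wplane(W,271,225,137.4)+17*xm).round(1))
E
python3 -m creep '[{"translation":[0,0,0],"delta_rot":[0,0,0]}]'
```

```text
post base [579.4  62.5  96. ]
collar bot [579.   63.5 137.4]
time_s: 18.87
ee_pos: [577.4, 63.4, 163.2]
ee_rot: [21.2, 90.0, 10.0]
force: [-0.3, -0.5, -0.8]
gripper_width: 33.2
```

The collar is within about 1 mm of the post in both axes. I lower it in stages and watch the force.

```bash
python3 -m creep '[{"translation":[0,-0.1,-0.4],"delta_rot":[0,0,0]},{"translation":[0,0,-0.4],"delta_rot":[0,0,0]},{"translation":[0,0,-0.4],"delta_rot":[0,0,0]},{"translation":[0,0,-0.4],"delta_rot":[0,0,0]},{"translation":[0,0,0],"delta_rot":[0,0,0]}]'
python3 -m creep '[{"translation":[0,0,-0.4],"delta_rot":[0,0,0]},{"translation":[0,0,-0.4],"delta_rot":[0,0,0]},{"translation":[0,0,-0.4],"delta_rot":[0,0,0]},{"translation":[0,0,-0.4],"delta_rot":[0,0,0]},{"translation":[0,0,0],"delta_rot":[0,0,0]}]'
python3 -m creep '[{"translation":[0,0,-0.3],"delta_rot":[0,0,0]},{"translation":[0,0,-0.2],"delta_rot":[0,0,0]},{"translation":[0,0,-0.2],"delta_rot":[0,0,0]},{"translation":[0,0,0],"delta_rot":[0,0,0]}]'
```

```text
time_s: 19.28
ee_pos: [576.5, 62.3, 145.7]
ee_rot: [-166.0, 89.9, -177.2]
force: [-0.3, -0.3, -0.3]
gripper_width: 32.9
time_s: 19.7
ee_pos: [576.6, 62.3, 129.9]
ee_rot: [-166.9, 89.9, -178.0]
force: [-0.2, -0.1, -1.6]
gripper_width: 32.8
time_s: 20.03
ee_pos: [577.0, 62.3, 123.5]
ee_rot: [-168.8, 90.0, -179.9]
force: [0.3, 0.8, 0.4]
gripper_width: 33.3
```

```bash
python3 -m creep '[{"translation":[0,0,-0.1],"delta_rot":[0,0,0]},{"translation":[0,0,-0.1],"delta_rot":[0,0,0]},{"translation":[0,0,0],"delta_rot":[0,0,0]},{"translation":[0,0,0],"delta_rot":[0,0,0]}]'
python3 -m creep '[{"translation":[0,0,-0.1],"delta_rot":[0,0,0]},{"translation":[0,0,0],"delta_rot":[0,0,0]},{"translation":[0,0,0],"delta_rot":[0,0,0]}]'
python3 - <<'E'
from workcell import optics,readout
from h import *
print(readout.state()["ee_pos"])
c=optics.camera_params("wrist");p,d=optics.grab_frame("wrist");a=cv2.resize(p[200:340,170:370,::-1],None,fx=2,fy=2,interpolation=2)
p,d=optics.grab_frame("side");b=cv2.resize(p[150:230,240:320,::-1],(280,280),interpolation=2)
cv2.imwrite("pics/ws6.png",np.hstack([a,b]))
E
```

```text
time_s: 20.37
ee_pos: [577.2, 62.3, 122.0]
ee_rot: [65.5, 90.0, 54.3]
force: [-0.1, -0.3, -0.2]
gripper_width: 32.8
time_s: 20.62
ee_pos: [577.5, 62.4, 121.2]
ee_rot: [23.7, 90.0, 12.5]
force: [0.3, -0.2, 1.2]
gripper_width: 33.4
[577.4510971   62.36213637 121.19176358]
```

View pics/ws6.png

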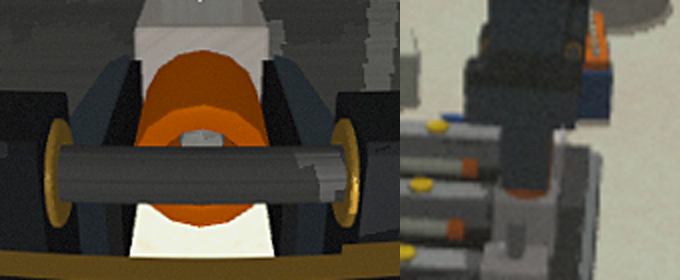

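The post shows inside the bore at (200,140) in the left half, and the collar is at the clamp block's top. One more millimetre down, then release.

```bash
python3 -m creep '[{"translation":[0,0,-0.07],"delta_rot":[0,0,0]},{"translation":[0,0,0],"delta_rot":[0,0,0]},{"translation":[0,0,0],"delta_rot":[0,0,0]}]'
python3 -m creep '[{"translation":[0,0,0],"delta_rot":[0,0,0]},{"translation":[0,0,0],"delta_rot":[0,0,0]},{"translation":[0,0,0],"delta_rot":[0,0,0]},{"translation":[0,0,0],"delta_rot":[0,0,0]},{"translation":[0,0,0],"delta_rot":[0,0,0]}]' 0.3
python3 -m creep '[{"translation":[0,0,0],"delta_rot":[0,0,0]},{"translation":[0,0,0],"delta_rot":[0,0,0]},{"translation":[0,0,0],"delta_rot":[0,0,0]},{"translation":[0,0,0],"delta_rot":[0,0,0]}]'
```

```text
time_s: 20.97
ee_pos: [577.5, 62.4, 121.2]
ee_rot: [20.1, 89.9, 8.9]
force: [-1.2, -0.3, 5.3]
gripper_width: 33.0
time_s: 21.38
ee_pos: [577.1, 62.3, 120.0]
ee_rot: [-175.3, 90.0, 173.5]
force: [0.8, 0.6, -0.7]
gripper_width: 59.3
time_s: 21.72
ee_pos: [577.2, 62.3, 120.3]
ee_rot: [89.4, 90.0, 78.2]
force: [-0.7, -0.1, -0.9]
gripper_width: 59.1
```

Seated (5.3 N reaction before release) and the jaws are open. I retreat straight up and look.

```bash
python3 -m creep '[{"translation":[0,0,1.0],"delta_rot":[0,0,0]},{"translation":[0,0,2.5],"delta_rot":[0,0,0]},{"translation":[0,0,3],"delta_rot":[0,0,0]},{"translation":[0,0,3],"delta_rot":[0,0,0]},{"translation":[0,0,3],"delta_rot":[0,0,0]}]'
python3 -m creep '[{"translation":[-1,3,2],"delta_rot":[0,0,0]},{"translation":[-2,3,1],"delta_rot":[0,0,0]},{"translation":[-2,3,0],"delta_rot":[0,0,0]},{"translation":[-2,3,0],"delta_rot":[0,0,0]},{"translation":[-2,3,0],"delta_rot":[0,0,0]}]'
python3 -m creep '[{"translation":[-2,3,0],"delta_rot":[0,0,0]},{"translation":[-2,3,0],"delta_rot":[0,0,0]},{"translation":[-2,3,0],"delta_rot":[0,0,0]},{"translation":[0,0,0],"delta_rot":[0,0,0]},{"translation":[0,0,0],"delta_rot":[0,0,0]}]'
python3 - <<'E'
from workcell import optics,readout
from h import *
p,d=optics.grab_frame("top");c=optics.camera_params("top")
a=cv2.resize(p[180:300,180:400,::-1],None,fx=3,fy=3,interpolation=2)
for q,s in blobs(p,(3,110,60),(18,255,255),20):
    if 180<q[0]<400 and q[1]>190: print("top",q,s,plane(c,*q,140).round(1))
cv2.imwrite("pics/t7.png",a)
p,d=optics.grab_frame("side");cv2.imwrite("pics/s7.png",cv2.resize(p[150:350,170:350,::-1],None,fx=3,fy=3,interpolation=2))
c=optics.camera_params("side")
for q,s in blobs(p,(3,110,40),(18,255,255),20):
    if 180<q[0]<340 and q[1]>160: print("side",q,s)
E
```

```text
time_s: 22.13
ee_pos: [577.0, 62.3, 247.4]
ee_rot: [24.6, 90.0, 13.4]
force: [0.6, 1.0, 0.3]
gripper_width: 59.1
time_s: 22.55
ee_pos: [486.2, 213.5, 276.6]
ee_rot: [40.1, 89.9, 28.9]
force: [-0.6, 0.1, 0.2]
gripper_width: 59.5
time_s: 22.97
ee_pos: [426.3, 303.5, 276.1]
ee_rot: [28.4, 89.9, 17.5]
force: [0.4, -1.2, -0.6]
gripper_width: 59.1
top [253.64 208.15] [248 203  12  12  91] [578.   61.8 140. ]
top [376.74 242.3 ] [373 239   8   7  43] [ 479.8 -311.   140. ]
top [361.41 279.95] [358 277   8   7  39] [ 367.4 -262.8  140. ]
side [286.57 161.67] [275 153  25  17 323]
side [276.06 195.93] [270 186  13  21 251]
side [259.4  197.56] [257 195   5   6  25]
side [221.7  212.57] [220 207   4  12  23]
side [255.58 215.21] [253 212   6   7  33]
side [214.72 230.1 ] [213 224   4  11  29]
side [251.08 235.  ] [249 232   6   7  36]
side [191.55 324.25] [186 316  12  18 180]
side [254.86 339.18] [249 330  12  19 192]
```

View pics/t7.png

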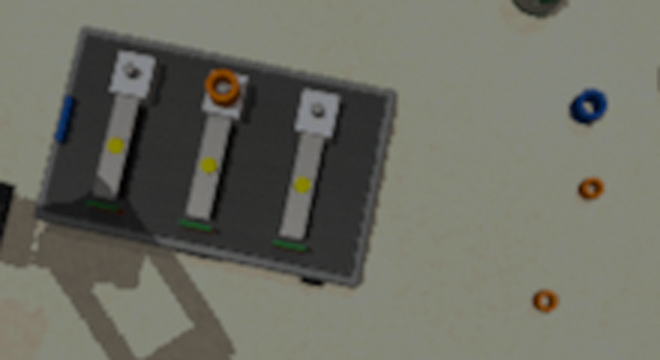

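View pics/s7.png

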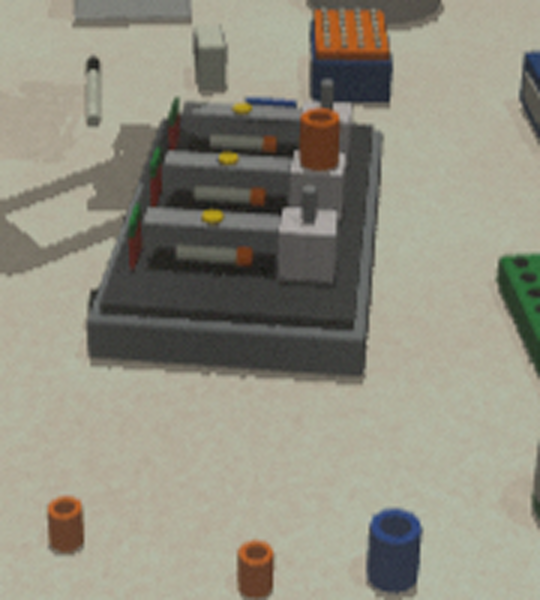

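The collar stands upright over post 2, at top (254,208) and side (276,196). It is fully down on the clamp block, everything else is in place, and the arm is clear. I hand in the job.

```bash
python3 -m creep '[{"translation":[0,0,0],"delta_rot":[0,0,0]},{"translation":[0,0,0],"delta_rot":[0,0,0]},{"translation":[0,0,0],"delta_rot":[0,0,0]}]'; python3 -c "
from workcell import env
print(env.job_done())"
```

```text
time_s: 23.32
ee_pos: [427.9, 301.4, 275.3]
ee_rot: [-16.4, 90.0, -27.6]
force: [-0.3, -0.0, 0.3]
gripper_width: 59.1
the job is handed in; nothing more can be done
None
```

I pressed all three tongues in order from the blue-block end, found tongue 2 to be the tired one, and put the orange collar down over the post behind it. The job was handed in at 23.3 s; it reports no verdict.

| Tongue | Force held | Dome went down | Result |
|---|---|---|---|
| 1 | about 6.3 N for over 1 s | about 2.4 mm | sound |
| 2 | about 6.6 N, then about 6 N, for over 2 s in all | 7.5 mm, then 6.6 mm | tired |
| 3 | about 5.4 N for over 1 s | about 2.5 mm | sound |

- **Forces:** the readings scatter by about 1 N; the highest I saw on a dome was about 7.7 N including the sideways part.
- **Collar:** in the last pictures it stands upright around post 2. From the top view I measured its centre at about (578, 62) mm, against a post estimate of (578.5, 62.5) mm. Before release it met the clamp block with about 5 N at the expected height.
- **Other things:** the two small orange look-alikes and the blue spacer had not moved. I saw nothing else shifted, but did not measure the rest. The arm ended clear of everything.
- **Disagreements:** camera estimates differed by 1 to 4 mm, the largest being y in the side view. Tongue 2 gave slightly less than the stated 8 to 9 mm at 6 N, but still about three times the other two. The wrist pictures did not show the scale plates' colour bands against the tips, so the result rests on force and travel.

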